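# Stop the leak on a filtration manifold and put vacuum on the funnel

## Task

The vacuum filtration manifold is sucking air in through its bare port. Gently push that port's blue lever round with a fingertip until its valve is fully shut (lever crosswise to its pipe), and only then push the lever of the port that carries the filter funnel until that valve is fully open (lever in line with its pipe), so that the sample is drawn through. Leave the stoppered port's valve shut, do not force the levers, and do not lift or shift the funnel, the stopper or anything else on the bench.

Things in the scene. Friction and masses are not known exactly. Their poses are not given: they have to be found in the camera images.
- bare_port: the bare station: an open steel cup with a white filter disc, nothing on it, one of three alike stations of the steel manifold (105 mm apart, any order). Fixed. Origin on the bench under the vertical axis of its lever; +x runs along its branch pipe to its port (axis 68 mm away), -x to the header pipe (32 mm away), z up. Brass valve up to z 74 mm; header: 28 mm pipe, top at z 74 mm; lever stem 17 mm thick.
- funnel_port: the station that carries the filter funnel, one of three alike stations of the steel manifold (105 mm apart, any order). Fixed. Origin on the bench under the vertical axis of its lever; +x runs along its branch pipe to its port (axis 68 mm away), -x to the header pipe (32 mm away), z up. Brass valve up to z 74 mm; header: 28 mm pipe, top at z 74 mm; lever stem 17 mm thick.
- plug_port: the station closed with a red-brown rubber stopper, one of three alike stations of the steel manifold (105 mm apart, any order). Fixed. Origin on the bench under the vertical axis of its lever; +x runs along its branch pipe to its port (axis 68 mm away), -x to the header pipe (32 mm away), z up. Brass valve up to z 74 mm; header: 28 mm pipe, top at z 74 mm; lever stem 17 mm thick.
- bare_lever (a joint): lever of the bare station's valve (rad), about the vertical axis through that station's origin: 0 = fully shut, against a stop, arm along the station's -y (crosswise to the pipe); 1.571 = fully open, against a stop, arm along -x (along the pipe). Opening turns it clockwise seen from above. Starts open or half open (1.0 to 1.57). Stays where left; stiff: turns at about 4 N at the grip point, no spring.
- funnel_lever (a joint): lever of the funnel station's valve (rad), about the vertical axis through that station's origin: 0 = fully shut, against a stop, arm along the station's -y (crosswise to the pipe); 1.571 = fully open, against a stop, arm along -x (along the pipe). Opening turns it clockwise seen from above. Starts shut (0 to 0.06). Stays where left; stiff: turns at about 4 N at the grip point, no spring.
- plug_lever (a joint): lever of the stoppered station's valve (rad), about the vertical axis through that station's origin: 0 = fully shut, against a stop, arm along the station's -y (crosswise to the pipe); 1.571 = fully open, against a stop, arm along -x (along the pipe). Opening turns it clockwise seen from above. Starts shut and stays so. Stays where left; stiff: turns at about 4 N at the grip point, no spring.
- bare_lever_grip (a point): point in the middle of the blue arm of the bare station's lever, 52 mm from the lever's axis. The arm is a bar 14 mm wide from 19 to 75 mm off the axis, its underside 93 mm and its top 109 mm above the bench.
- funnel_lever_grip (a point): point in the middle of the blue arm of the funnel station's lever, 52 mm from the lever's axis. The arm is a bar 14 mm wide from 19 to 75 mm off the axis, its underside 93 mm and its top 109 mm above the bench.
- plug_lever_grip (a point): point in the middle of the blue arm of the stoppered station's lever, 52 mm from the lever's axis. The arm is a bar 14 mm wide from 19 to 75 mm off the axis, its underside 93 mm and its top 109 mm above the bench.
- funnel_port_seat (a point): centre of the cup floor on which the funnel stands, 93.5 mm above the bench; the cup's rim (53 mm across) is at 100 mm
- plug_port_seat (a point): centre of the cup floor in which the stopper sits, 93.5 mm above the bench
- filter_funnel: loose clear plastic filter funnel with a white lid, 60 mm across, 71 mm high, its foot standing loosely in the cup of its port; top 165 mm above the bench. Origin under the centre of its foot. Not to be lifted or moved.
- stopper: loose red-brown rubber stopper, 56 mm across, 34 mm high, sitting in the cup of its port; top 128 mm above the bench. Origin under its centre. Not to be lifted or moved.
- manifold: the whole fixed manifold: header pipe along its y axis (origin on the bench under the pipe's middle, stations at y -105, 0, +105 mm; x to the incubator). A white pump box with a gauge stands at its +y end: 112 x 70 mm, y 147 to 217 mm, box 118 mm high, gauge up to 170 mm. The black computer (372 mm high) stands about 0.11 m from the pipe on the -x side, the incubator wall about 0.15 m on the +x side.
- wash_bottle: White wash bottle, 78 mm across, 211 mm high, behind the pump; origin under its centre. Bystander, loose: leave it alone.
- tube_rack: Green tube rack, 45 x 108 x 63 mm, between computer and manifold, with two capped tubes (tops about 152 mm above the bench); origin under its centre. Bystander, loose: leave it alone.
- tube_1: Tube with a blue cap in the rack, 112 mm long; origin at its lower end. Bystander, loose: leave it alone.
- tube_2: Tube with an orange cap in the rack, 112 mm long; origin at its lower end. Bystander, loose: leave it alone.
- dish_red: Red petri dish, 92 mm across, 16 mm high, at the bench front; origin under its centre. Bystander, loose: leave it alone.
- dish_tan: Tan petri dish, 92 mm across, 16 mm high, on the red one; origin under its centre. Bystander, loose: leave it alone.

How it is judged:
By the outcome, as a careful person would: the job done as asked, in the order asked, and still so for the second after the job is handed in, with the robot touching nothing.
It also fails if it takes over 48 s, if anything falls off the work surface, if the arm or the gripper's body presses on something with over 40 N, if the wrist force passes 120 N, or if a joint passes its speed limit or range.

## Robot

A 7-joint arm with a two-finger parallel gripper is mounted at the origin on the work surface; the furniture and walls round the work are solid. World frame = base frame: x ahead of the robot, y to its left, z up, the work surface at z = 0. Lengths are in m, angles in rad, forces in N, time in s.
With the tool pointing down it reaches from about 0.4 to 0.85 m from the base axis. Payload 4.5 kg.
Tool frame: the origin (TCP) lies at the very end of the fingers, on their centre line; the grasp point (between the pads) lies 19 mm behind it; z points along the fingers, y is the line along which they close (so a half turn about z gives the same grasp; the last joint's range is limited). The gripper opens to 88 mm and grips with 3 to 60 N. Pads are 18 mm wide; open, the fingers measure 123 mm over their backs; the gripper's body (75 mm by 187 mm) begins 45 mm behind the grasp point.
Start: joints at [1.244, 0.689, -0.195, 1.565, 0.157, 0.902, -0.215], TCP at [0.221, -0.585, 0.239] pointing down, gripper open.
Joint ranges: [-3.01, 3.01], [-0.46, 2.08], [-1.47, 1.51], [0.13, 2.56], [-1, 4.14], [0.04, 2.09], [-2.66, 2.66]. Speed limits (rad/s): [2.57, 2.57, 3.14, 3.14, 3.14, 3.14, 3.14].

## Interface

Orientations are given as a unit quaternion [x, y, z, w].
In Python, from plant import r, eyes, nets gives the robot as it stands.
- The arm moves only by the shell command python3 -m pendant 'ROWS' [FORCE]. ROWS is JSON, a list of rows, each an object of numbers: "claw": the opening, from 0 (shut) to 1 (fully open); "dx", "dy", "dz": the shift along the world's x, y, z in mm; "twist": the turn about the world's z in rad. In form: [{"claw": .., "dx": .., "dy": .., "dz": .., "twist": ..}, ...]. A call has 1 to 8 rows; each row is the pose to reach, as a shift and turn from the pose commanded when the call began; what a row does not reach only later rows make up. A row lasts 1/10 s, in which the tool goes at most 50 mm and 8.59 degrees, less where a joint would pass 70% of its speed; a pose out of reach is approached as far as the arm can. A call with a gripper value outside its range is refused whole. The fingers move at their own pace and stop on an object; FORCE is the grip in N (left out, the last holds). Time passes only in rows, so rows that repeat a pose let the fingers close. It gives the time, the measured TCP pose, the force, the opening and the grip force at its end, in the units of the state.
- r.get_state(): the state, without advancing time (a new reading comes with each control period).
- eyes.snapshot(name): name is "side" or "top" or "wrist"; returns (picture, depth): 384x512x3 uint8, blue, green, red; 384x512 float32, m along the optical axis (not along the pixel's ray), 0 where there is no reading.
- eyes.camera_info(name): a dict with "K" (3x3 intrinsics, pixels), "D" ([k1, k2, p1, p2, k3] as OpenCV has them; the pictures are not rectified), "world_to_cam" (4x4, takes a point from world to camera coordinates); the wrist camera has in their place "T_tool_cam" (4x4, takes a point from camera to tool coordinates, whose origin is the TCP and whose axes are the flange's). Camera axes: x right, y down, z forward; pixel columns grow to the right and rows downward; lengths in m; the calibration is good to about 2 mm. A picture is of the moment at which its call begins: read the wrist's pose just before it. camera_info takes no time and is no camera call.
- r.finish_job(): hands the job in; it is judged then, once.
Trained networks look in the newest picture that a camera, given by its name, has taken for a name from the list of things; names that differ only in an ending like _2 or _b are one class to them, and where a whole thing is asked for, a point or a joint stands for the part that bears it (a point fixed in the world has none). Each returns a list of dicts, best first, with "confidence" (0 to 1); they miss things now and then, are a little off and sometimes report something else, mostly with a low value. They report only what shows in the picture. A call takes as long as a camera call.
- nets.spot_in(camera, query): "box" ([left, top, width, height] as shares, 0 to 1, of the picture: columns of its width, rows of its height, round what is visible of it).
- nets.place_of(camera, query): "position" ([column, row] as shares, 0 to 1, of the picture: columns of its width, rows of its height: a listed point, or the origin of a listed thing).
The state is a dict: "clock": time; "q": joint angles; "qd": joint speeds; "joint_torque": joint torques, N m; "tool_pos": TCP position; "eef_rot": TCP orientation; "contact_force": force on the tool from outside, world axes, zero at the start; "moment": the same for the moment, N m; "opening": opening from 0.0 (shut) to 1.0 (fully open); "finger_force": force on a finger pad.
Only numpy, scipy, OpenCV 4.12 (cv2) and the standard library are available. Lean on these libraries where they do the work, as an engineer would, in place of code of your own. Each camera call takes 0.05 s, during which the arm holds its last target. There are 200 camera calls.

## Working session

There is one attempt and no reset: what is moved stays moved. The work goes in short steps, Python scripts to look and compute and a shell command to move; the robot and the scene stay as the last step left them, time stands still between calls to the robot, and variables do not carry over. Pictures are saved under pics/ and viewed, at most 10 in all, crops included, and the job is handed in when it is done.

```bash
mkdir -p pics
cat > h.py <<'E'
import numpy as np, cv2
from plant import r, eyes, nets
from scipy.spatial.transform import Rotation as R
def cam(name):
    c=eyes.camera_info(name)
    if 'world_to_cam' in c: M=np.linalg.inv(np.array(c['world_to_cam']))
    else:
        s=r.get_state(); T=np.eye(4); T[:3,:3]=R.from_quat(s['eef_rot']).as_matrix(); T[:3,3]=s['tool_pos']
        M=T@np.array(c['T_tool_cam'])
    return np.array(c['K']),np.array(c['D']),M
def onplane(name,uv,z):
    K,D,M=cam(name)
    p=cv2.undistortPoints(np.array([[uv]],float),K,D)[0,0]
    d=M[:3,:3]@[p[0],p[1],1]; o=M[:3,3]
    return o+d*(z-o[2])/d[2]
def atdepth(name,uv,dep):
    K,D,M=cam(name)
    p=cv2.undistortPoints(np.array([[uv]],float),K,D)[0,0]
    return M[:3,:3]@(np.array([p[0],p[1],1])*dep)+M[:3,3]
def proj(name,P):
    K,D,M=cam(name); W=np.linalg.inv(M)
    return cv2.projectPoints(np.array(P,float).reshape(-1,3),cv2.Rodrigues(W[:3,:3])[0],W[:3,3],K,D)[0][:,0]
E
python3 - <<'E'
from h import *
np.set_printoptions(precision=3,suppress=True)
for n in ['top','side']:
    im,d=eyes.snapshot(n); cv2.imwrite(f'pics/{n}0.png',im); print(n,cam(n)[2][:3,3],cam(n)[0][0,0])
    for q,z in [('bare_lever_grip',.101),('funnel_lever_grip',.101),('plug_lever_grip',.101),('bare_port',0),('funnel_port',0),('plug_port',0),('funnel_port_seat',.0935),('plug_port_seat',.0935),('manifold',0),('wash_bottle',0),('tube_rack',0)]:
        for x in nets.place_of(n,q)[:3]:
            uv=np.array(x['position'])*[512,384]
            print(q,round(x['confidence'],2),uv,onplane(n,uv,z))
print(r.get_state())
E
```

```text
top [ 0.36  -0.022  1.279] 439.43761824280614
bare_lever_grip 0.54 [206.694 187.507] [0.547 0.122 0.101]
funnel_lever_grip 0.56 [260.608 181.594] [ 0.56  -0.026  0.101]
funnel_lever_grip 0.56 [306.176 241.882] [ 0.395 -0.143  0.101]
plug_lever_grip 0.73 [350.618 181.094] [ 0.556 -0.269  0.101]
plug_lever_grip 0.72 [299.725 192.307] [ 0.528 -0.131  0.101]
plug_lever_grip 0.31 [310.989 240.691] [ 0.398 -0.156  0.101]
bare_port 0.73 [208.282 175.795] [0.598 0.129 0.   ]
funnel_port 0.8 [243.507 182.784] [0.575 0.025 0.   ]
plug_port 0.82 [280.115 189.312] [ 0.553 -0.083  0.   ]
funnel_port_seat 0.63 [246.682 156.096] [0.634 0.011 0.094]
funnel_port_seat 0.44 [284.211 164.39 ] [ 0.608 -0.091  0.093]
plug_port_seat 0.69 [285.594 165.888] [ 0.604 -0.095  0.093]
manifold 0.84 [239.718 198.413] [0.528 0.037 0.   ]
manifold 0.53 [284.211 165.389] [ 0.624 -0.097  0.   ]
wash_bottle 0.91 [158.976 155.904] [0.662 0.277 0.   ]
tube_rack 0.63 [303.411 241.114] [ 0.4   -0.146  0.   ]
side [ 0.297 -0.484  0.804] 399.3321432274303
bare_lever_grip 0.55 [239.718 148.915] [0.539 0.116 0.101]
bare_lever_
[... 812 characters left out ...]
manifold 0.63 [296.806 165.696] [0.682 0.081 0.   ]
manifold 0.45 [312.525 204.096] [ 0.656 -0.042  0.   ]
tube_rack 0.71 [237.875 287.386] [ 0.404 -0.157  0.   ]
tube_rack 0.53 [312.986 208.282] [ 0.651 -0.054  0.   ]
{'clock': 1.2, 'q': array([ 1.244,  0.689, -0.195,  1.565,  0.157,  0.903, -0.215]), 'qd': array([-0.002, -0.001,  0.001, -0.003, -0.001, -0.003,  0.001]), 'joint_torque': array([ -0.   , -52.751,  -1.267, -15.375,  -0.052,  -0.001,   0.   ]), 'tool_pos': array([ 0.221, -0.585,  0.239]), 'eef_rot': array([0.984, 0.179, 0.   , 0.   ]), 'contact_force': array([-0.369,  0.245,  0.493]), 'moment': array([ 0.045, -0.006,  0.008]), 'finger_force': 0.0, 'opening': 0.9967399603097327}
```

Run:
```python
import cv2
a=cv2.imread('pics/top0.png')[110:290,120:400]; b=cv2.imread('pics/side0.png')
cv2.imwrite('pics/top0c.png',cv2.resize(a,None,fx=2.8,fy=2.8))
cv2.imwrite('pics/side0c.png',cv2.resize(b[90:340,170:430],None,fx=2.3,fy=2.3))
```

```text
(no output)
```

View pics/top0c.png

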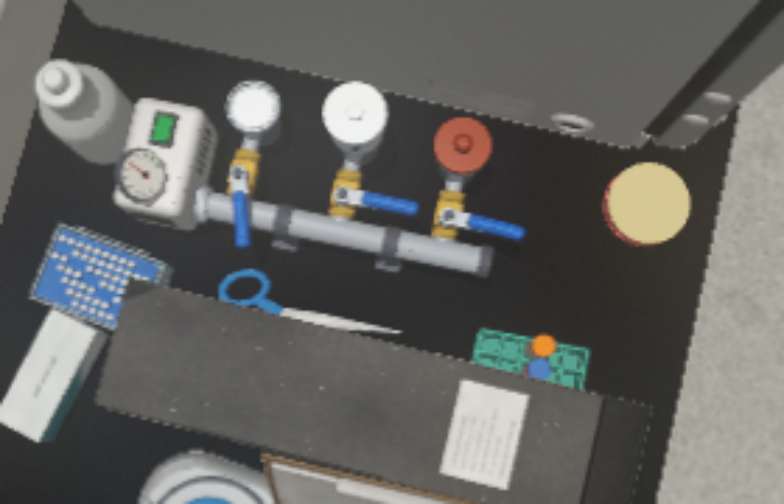

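View pics/side0c.png

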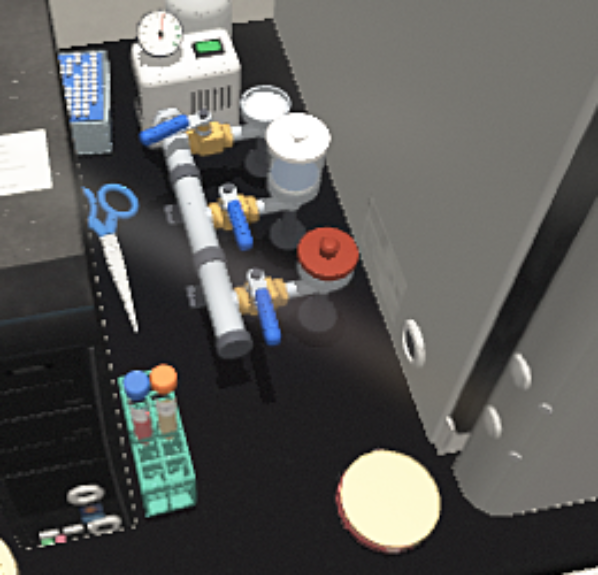

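The top view shows the order from the pump: bare (lever half open, near px 206,187), funnel (lever crosswise, 260,181), stopper (298,189). I'll use depth for the lever angles and the tall obstacles.

```bash
cat >> h.py <<'E'
F=np.array([.5735,.025]); yaw=-.216
ex=np.array([np.cos(yaw),np.sin(yaw)]); ey=np.array([-ex[1],ex[0]])
def toM(p): # world -> manifold frame at funnel lever axis
    p=np.asarray(p)[...,:2]-F; return np.stack([p@ex,p@ey],-1)*1000
def toW(m): m=np.asarray(m,float)/1000; return F+m[...,:1]*ex+m[...,1:2]*ey
def levers(name):
    im,d=eyes.snapshot(name); hsv=cv2.cvtColor(im,cv2.COLOR_BGR2HSV)
    v,u=np.where(cv2.inRange(hsv,(100,130,60),(125,255,255))>0)
    K,D,M=cam(name); n=cv2.undistortPoints(np.stack([u,v],1).astype(float)[:,None],K,D)[:,0]
    dd=d[v,u]; P=(np.c_[n,np.ones(len(n))]*dd[:,None])@M[:3,:3].T+M[:3,3]
    rays=np.c_[n,np.ones(len(n))]@M[:3,:3].T; Q=M[:3,3]+rays*((.109-M[2,3])/rays[:,2])[:,None]
    ok=(abs(P[:,2]-.105)<.02); return im,Q[ok],P[ok]
E
python3 - <<'E'
from h import *
np.set_printoptions(precision=3,suppress=True)
for n in ['top','side']:
    im,Q,P=levers(n)
    m=toM(Q)
    for nm,y0 in [('bare',105),('fun',0),('plug',-105)]:
        a=m-[0,y0]; rr=np.hypot(*a.T); s=(rr>15)&(rr<85)&(a[:,1]<15)&(a[:,0]<25)
        if s.sum()<5: print(nm,s.sum()); continue
        b=a[s]; c=b.mean(0); 
        vx=cv2.fitLine(b.astype(np.float32),cv2.DIST_L2,0,.01,.01).ravel()
        print(n,nm,s.sum(),'centroid',c,'ang',np.arctan2(-c[0],-c[1]),'line dir ang',np.arctan2(-vx[0],-vx[1]),'off-axis',c[0]*vx[1]-c[1]*vx[0],'z',np.median(P[:,2]))
    d=eyes.snapshot(n)[1]; K,D,M=cam(n)
    v,u=np.mgrid[:384,:512]; nn=cv2.undistortPoints(np.stack([u.ravel(),v.ravel()],1).astype(float)[:,None],K,D)[:,0]
    W=(np.c_[nn,np.ones(len(nn))]*d.ravel()[:,None])@M[:3,:3].T+M[:3,3]; W=W[d.ravel()>0]; m=toM(W)
    for nm,b in [('gauge',(-120,60,105,240,.125,.19)),('funnel',(30,110,-45,45,.15,.18)),('stop',(30,110,-150,-60,.115,.135)),('wall+',(70,250,-200,90,.2,.6)),('comp',(-300,-80,-200,150,.2,.36)),('bottle',(-20,160,180,330,.19,.23))]:
        s=(m[:,0]>b[0])&(m[:,0]<b[1])&(m[:,1]>b[2])&(m[:,1]<b[3])&(W[:,2]>b[4])&(W[:,2]<b[5])
        if s.sum(): print(nm,s.sum(),'x',np.percentile(m[s,0],[2,98]),'y',np.percentile(m[s,1],[2,98]),'z',np.percentile(W[s,2],[2,98]))
E
```

```text
top bare 85 centroid [-50.645 -15.391] ang 1.2757748940440536 line dir ang -1.8474752 off-axis 0.9708644522218606 z 0.10624782994374393
top fun 93 centroid [ -6.171 -48.96 ] ang 0.12538307632627116 line dir ang -3.1187658 off-axis -5.0519631920050125 z 0.10624782994374393
top plug 98 centroid [ -9.312 -48.354] ang 0.19025390881345466 line dir ang -3.0684767 off-axis -5.7549953862904735 z 0.10624782994374393
gauge 320 x [-53.865  45.173] y [170.041 239.509] z [0.126 0.167]
funnel 412 x [35.922 90.027] y [-27.308  26.756] z [0.154 0.166]
stop 173 x [37.867 86.876] y [-129.941  -81.219] z [0.115 0.13 ]
wall+ 9909 x [111.7   125.266] y [-194.435   84.052] z [0.215 0.596]
comp 1024 x [-286.884 -247.298] y [-195.568    4.959] z [0.204 0.359]
bottle 416 x [ 12.737 134.627] y [185.255 295.567] z [0.19  0.228]
side bare 131 centroid [-50.398 -22.663] ang 1.1482017269564817 line dir ang -1.9165673 off-axis 4.241045978817851 z 0.10570789070458486
side fun 132 centroid [ -6.62  -55.184] ang 0.119399466505303 line dir ang -3.1234534 off-axis -5.6183533429110355 z 0.10570789070458486
side plug 154 centroid [ -9.82  -54.389] ang 0.1786259160193555 line dir ang -3.0841434 off-axis -6.68089271433841 z 0.10570789070458486
gauge 389 x [-52.005  46.105] y [167.225 239.517] z [0.126 0.163]
funnel 489 x [36.186 90.69 ] y [-30.113  24.995] z [0.152 0.164]
stop 109 x [41.231 86.024] y [-128.449  -84.459] z [0.115 0.128]
wall+ 13658 x [111.636 124.503] y [-197.225   76.11 ] z [0.212 0.558]
comp 419 x [-271.761 -142.346] y [-191.322  105.886] z [0.206 0.353]
bottle 376 x [ 16.027 134.692] y [183.27  296.033] z [0.19  0.229]
```

```bash
sed -i 's/^F=.*/F=np.array([.5686,.025]); yaw=-.228/' h.py
python3 -m pendant '[{"claw":1,"dx":0,"dy":0,"dz":50,"twist":0},{"claw":1,"dx":10,"dy":10,"dz":98,"twist":-0.1},{"claw":1,"dx":30,"dy":40,"dz":130,"twist":-0.2},{"claw":1,"dx":48,"dy":75,"dz":160,"twist":-0.3},{"claw":1,"dx":66,"dy":110,"dz":190,"twist":-0.4},{"claw":1,"dx":84,"dy":150,"dz":210,"twist":-0.5},{"claw":1,"dx":104,"dy":195,"dz":215,"twist":-0.59},{"claw":1,"dx":124,"dy":240,"dz":215,"twist":-0.59}]'
```

```text
clock: 2.2
tool_pos: [0.3456, -0.3434, 0.4551]
eef_rot: [0.993, -0.116, 0.001, 0.001]
contact_force: [1.0, 0.3, 0.3]
opening: 1.0
finger_force: 0.0
```

```bash
python3 -m pendant '[{"claw":1,"dx":22,"dy":45,"dz":0,"twist":0},{"claw":1,"dx":44,"dy":90,"dz":0,"twist":0},{"claw":1,"dx":66,"dy":135,"dz":0,"twist":0},{"claw":1,"dx":88,"dy":180,"dz":0,"twist":0},{"claw":1,"dx":108,"dy":225,"dz":0,"twist":0},{"claw":1,"dx":128,"dy":270,"dz":0,"twist":0},{"claw":1,"dx":146,"dy":315,"dz":0,"twist":0},{"claw":1,"dx":160,"dy":360,"dz":0,"twist":0}]'; python3 -c "
from h import *;print(r.get_state())"
```

```text
clock: 3.0
tool_pos: [0.5053, 0.0171, 0.4538]
eef_rot: [0.993, -0.114, 0.0, 0.0]
contact_force: [1.1, -0.1, -0.4]
opening: 1.004
finger_force: 0.0
{'clock': 3.0, 'q': array([ 0.07752296,  0.32526068, -0.29763016,  1.54952627,  0.09816694,
        1.28099097, -2.03353028]), 'qd': array([-0.82370979,  0.23858439, -0.15225641, -0.35306891,  0.11684567,
        0.1339007 , -0.96884731]), 'joint_torque': array([  3.35111484, -40.06104112,  -1.6589513 , -17.93973863,
        -0.21961719,  -0.07136359,   0.9883368 ]), 'tool_pos': array([0.50527475, 0.01714105, 0.45381623]), 'eef_rot': array([ 9.93434587e-01, -1.14401245e-01,  2.74852368e-04,  2.04789079e-05]), 'contact_force': array([ 1.10682902, -0.09701529, -0.44758288]), 'moment': array([0.01780293, 0.00421026, 0.0031852 ]), 'finger_force': 0.0, 'opening': 1.0035006959064012}
```

```bash
python3 -m pendant '[{"claw":1,"dx":7,"dy":30,"dz":0,"twist":0.14},{"claw":1,"dx":14,"dy":55,"dz":0,"twist":0.28},{"claw":1,"dx":18,"dy":70,"dz":0,"twist":0.42},{"claw":1,"dx":20,"dy":76,"dz":0,"twist":0.56},{"claw":1,"dx":20,"dy":76,"dz":0,"twist":0.70},{"claw":1,"dx":20,"dy":76,"dz":0,"twist":0.84},{"claw":1,"dx":20,"dy":76,"dz":0,"twist":0.98},{"claw":1,"dx":20,"dy":76,"dz":0,"twist":1.12}]'
```

```text
clock: 3.8
tool_pos: [0.5246, 0.0912, 0.4537]
eef_rot: [0.901, 0.433, -0.0, 0.0]
contact_force: [-0.5, -1.1, -0.2]
opening: 0.999
finger_force: 0.0
```

```bash
python3 -m pendant '[{"claw":1,"dx":0,"dy":0,"dz":0,"twist":0.14},{"claw":1,"dx":0,"dy":0,"dz":0,"twist":0.28},{"claw":1,"dx":0,"dy":0,"dz":0,"twist":0.42},{"claw":1,"dx":0,"dy":0,"dz":0,"twist":0.56},{"claw":1,"dx":0,"dy":0,"dz":0,"twist":0.70},{"claw":1,"dx":0,"dy":0,"dz":0,"twist":0.84},{"claw":1,"dx":0,"dy":0,"dz":0,"twist":0.98},{"claw":1,"dx":0,"dy":0,"dz":0,"twist":1.12}]'
```

```text
clock: 4.6
tool_pos: [0.5246, 0.0911, 0.4538]
eef_rot: [0.533, 0.846, -0.0, 0.0]
contact_force: [-0.0, 0.1, -0.8]
opening: 0.998
finger_force: 0.0
```

```bash
python3 -m pendant '[{"claw":1,"dx":0,"dy":0,"dz":0,"twist":0.14},{"claw":1,"dx":0,"dy":0,"dz":-20,"twist":0.28},{"claw":1,"dx":0,"dy":0,"dz":-50,"twist":0.42},{"claw":1,"dx":0,"dy":0,"dz":-80,"twist":0.56},{"claw":1,"dx":0,"dy":0,"dz":-110,"twist":0.70},{"claw":1,"dx":0,"dy":0,"dz":-140,"twist":0.84},{"claw":1,"dx":0,"dy":0,"dz":-150,"twist":0.90},{"claw":1,"dx":0,"dy":0,"dz":-150,"twist":0.90}]'
python3 - <<'E'
from h import *
np.set_printoptions(precision=3,suppress=True)
s=r.get_state(); print(s['q'],toM(s['tool_pos']),s['eef_rot'])
im,Q,P=levers('wrist'); cv2.imwrite('pics/w1.png',im)
m=toM(Q); 
for nm,y0 in [('bare',105),('fun',0),('plug',-105)]:
    a=m-[0,y0]; rr=np.hypot(*a.T); k=(rr>12)&(rr<90)&(a[:,1]<25)&(a[:,0]<25)
    if k.sum()<20: continue
    b=a[k]; c=b.mean(0); v=cv2.fitLine(b.astype(np.float32),cv2.DIST_L2,0,.01,.01).ravel()
    t=(b-c)@v[:2]; print(nm,k.sum(),c,'line ang',np.arctan2(-v[0],-v[1]),'ends',c+t.min()*v[:2],c+t.max()*v[:2])
for q,z in [('bare_lever_grip',.101),('funnel_lever_grip',.101),('bare_port',0),('funnel_port',0),('funnel_port_seat',.0935)]:
    for x in nets.place_of('wrist',q)[:2]:
        print(q,x['confidence'],toM(onplane('wrist',np.array(x['position'])*[512,384],z)))
E
```

```text
clock: 5.4
tool_pos: [0.5238, 0.0903, 0.302]
eef_rot: [0.115, 0.993, -0.001, -0.002]
contact_force: [0.6, 0.5, 0.1]
opening: 0.999
finger_force: 0.0
[ 0.334  0.653 -1.025  1.737  0.615  1.116  0.453] [-58.368  53.488] [ 0.115  0.993 -0.001 -0.002]
bare 532 [-48.147 -14.581] line ang -1.8713559 ends [-72.987 -22.28 ] [-20.619  -6.048]
fun 570 [ -2.455 -45.117] line ang -3.133101 ends [ -2.682 -71.76 ] [ -2.229 -18.499]
plug 525 [ -4.694 -43.891] line ang -3.0887341 ends [ -6.173 -71.86 ] [ -3.182 -15.326]
bare_lever_grip 0.85 [-52.046  92.415]
funnel_lever_grip 0.79 [ -0.362 -50.608]
funnel_lever_grip 0.31 [-29.533  94.357]
bare_port 0.67 [  0.544 103.922]
funnel_port 0.62 [   1.148 -106.194]
funnel_port 0.53 [  84.968 -319.658]
funnel_port_seat 0.97 [69.257 -0.965]
```

View pics/w1.png

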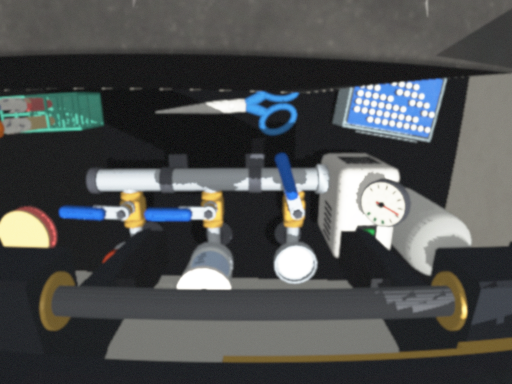

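The wrist view shows the bare lever at (287,178), about 1.27 rad, with the right-hand finger (px 460) on the pump side. The gauge is at (383,203), and the funnel lever at (180,214) is crosswise. I'll check the camera offset before descending.

Run:
```python
from h import *
c=eyes.camera_info('wrist'); print(np.round(c['T_tool_cam'],3)); print(toM(cam('wrist')[2][:3,3]), cam('wrist')[2][2,3])
n='wrist'; d=eyes.snapshot(n)[1]; K,D,M=cam(n)
v,u=np.mgrid[:384,:512]; nn=cv2.undistortPoints(np.stack([u.ravel(),v.ravel()],1).astype(float)[:,None],K,D)[:,0]
W=(np.c_[nn,np.ones(len(nn))]*d.ravel()[:,None])@M[:3,:3].T+M[:3,3]; W=W[d.ravel()>0]; m=toM(W)
for z0 in (.06,.15,.2,.25,.3,.35):
    s=(m[:,0]<-100)&(m[:,1]<100)&(m[:,1]>0)&(abs(W[:,2]-z0)<.02)
    if s.sum()>5: print(z0,s.sum(),np.percentile(m[s,0],[5,50,98]))
g=(m[:,1]>120)&(m[:,0]<60)&(W[:,2]>.13)&(W[:,2]<.18)&(abs(m[:,1]-190)<60); print('gauge',m[g].min(0),m[g].max(0),W[g,2].max())
```

```text
[[ 0.    -0.959 -0.284  0.073]
 [ 1.     0.    -0.    -0.   ]
 [ 0.    -0.284  0.959 -0.146]
 [ 0.     0.     0.     1.   ]]
[-130.72406049   54.80799414] 0.45026094856382926
0.06 87 [-143.19769818 -141.40122499 -139.90262724]
0.15 185 [-143.3738137  -141.50398336 -140.0398145 ]
0.2 319 [-143.0783074  -141.63195382 -140.17631373]
0.25 609 [-143.13786142 -141.70644126 -139.75413101]
0.3 1427 [-143.16602395 -141.68422619 -139.96312223]
0.35 26156 [-153.46739467 -146.6317527  -140.29148731]
gauge [-54.49695457 166.79908673] [ 59.02921226 249.9936187 ] 0.1665788414286552
```

```bash
python3 -m pendant '[{"claw":1,"dx":13,"dy":9,"dz":-20,"twist":0},{"claw":1,"dx":13,"dy":9,"dz":-55,"twist":0},{"claw":1,"dx":13,"dy":9,"dz":-90,"twist":0},{"claw":1,"dx":13,"dy":9,"dz":-125,"twist":0},{"claw":1,"dx":13,"dy":9,"dz":-155,"twist":0},{"claw":1,"dx":13,"dy":9,"dz":-180,"twist":0},{"claw":1,"dx":13,"dy":9,"dz":-180,"twist":0}]'
python3 - <<'E'
from h import *
s=r.get_state(); print(s['q'].round(2),toM(s['tool_pos']),s['tool_pos'],s['contact_force'])
im,Q,P=levers('wrist'); cv2.imwrite('pics/w2.png',im)
E
```

```text
clock: 6.45
tool_pos: [0.5362, 0.0992, 0.1214]
eef_rot: [0.115, 0.993, -0.001, -0.002]
contact_force: [-0.2, 0.2, 0.1]
opening: 0.998
finger_force: 0.0
[ 0.2   0.89 -0.82  1.89  0.91  0.8   0.21] [-48.33443613  64.94459886] [0.53619585 0.09918888 0.12138813] [-0.24401254  0.1563499   0.12056853]
```

View pics/w2.png

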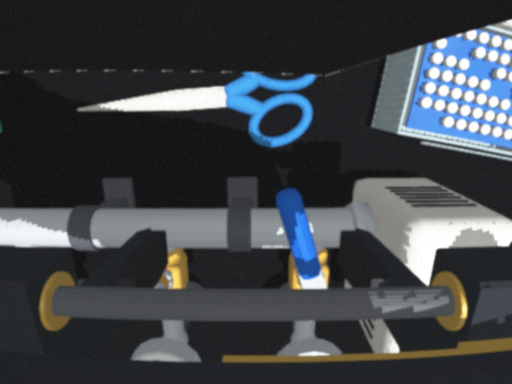

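```bash
cat >> h.py <<'E'
def fing(th,rad,phi,side): # side +1: finger on opening side (bare); -1: closing side (funnel)
    dr=np.array([-np.sin(th),-np.cos(th)]); n=np.array([-np.cos(th),np.sin(th)])
    t=np.array([np.sin(phi),np.cos(phi)]); e=8.75*abs(n@t)+9*abs(n[0]*t[1]-n[1]*t[0])
    return rad*dr+side*n*(7+e)
def center(f,phi): return f-52.75*np.array([np.sin(phi),np.cos(phi)])
E
python3 -m pendant '[{"claw":1,"dx":0,"dy":0,"dz":-12,"twist":0},{"claw":1,"dx":0,"dy":0,"dz":-22,"twist":0},{"claw":1,"dx":0,"dy":0,"dz":-22,"twist":0}]'
python3 - <<'E'
from h import *
s=r.get_state(); p0=toM(s['tool_pos']); print(p0,s['tool_pos'],s['contact_force'])
N=22
for i in range(N+1):
    u=i/N; th=1.27-1.27*u; phi=.42*u; rad=42+6*u
    c=center(fing(th,rad,phi,1)+[0,105],phi); d=(toW(c)-s['tool_pos'][:2])*1000
    print(i,round(th,2),d.round(1),round(-phi,2),c.round(0))
E
```

```text
clock: 6.8
tool_pos: [0.5374, 0.0998, 0.1011]
eef_rot: [0.115, 0.993, -0.0, -0.0]
contact_force: [-0.1, 1.0, 0.3]
opening: 1.004
finger_force: 0.0
[-47.2722868   65.77830231] [0.53741895 0.09976093 0.10112416] [-0.13949829  0.9709292   0.25844588]
0 1.27 [-0.2 -8.9] -0.0 [-45.  57.]
1 1.21 [ -2.3 -10.8] -0.02 [-47.  55.]
2 1.15 [ -4.3 -12.9] -0.04 [-49.  52.]
3 1.1 [ -6.1 -15. ] -0.06 [-50.  50.]
4 1.04 [ -7.8 -17.3] -0.08 [-51.  47.]
5 0.98 [ -9.3 -19.6] -0.1 [-52.  45.]
6 0.92 [-10.6 -22.1] -0.11 [-53.  42.]
7 0.87 [-11.7 -24.6] -0.13 [-53.  39.]
8 0.81 [-12.6 -27.2] -0.15 [-53.  36.]
9 0.75 [-13.3 -29.9] -0.17 [-53.  34.]
10 0.69 [-13.7 -32.5] -0.19 [-53.  31.]
11 0.64 [-13.9 -35.2] -0.21 [-53.  28.]
12 0.58 [-13.8 -37.9] -0.23 [-52.  26.]
13 0.52 [-13.4 -40.5] -0.25 [-51.  23.]
14 0.46 [-12.8 -43.1] -0.27 [-50.  21.]
15 0.4 [-12.  -45.6] -0.29 [-49.  19.]
16 0.35 [-10.8 -47.9] -0.31 [-47.  17.]
17 0.29 [-10.  -49.9] -0.32 [-46.  15.]
18 0.23 [ -9.6 -51.4] -0.34 [-45.  14.]
19 0.17 [ -9.  -52.9] -0.36 [-44.  12.]
20 0.12 [ -8.2 -54.3] -0.38 [-43.  11.]
21 0.06 [ -7.2 -55.7] -0.4 [-42.  10.]
22 0.0 [ -6.1 -57. ] -0.42 [-40.   9.]
```

```bash
python3 -m pendant '[{"claw":1,"dx":0,"dy":-7,"dz":-2,"twist":0},{"claw":1,"dx":-2,"dy":-11,"dz":-2,"twist":-0.02},{"claw":1,"dx":-5,"dy":-14,"dz":-2,"twist":-0.05},{"claw":1,"dx":-8,"dy":-17,"dz":-2,"twist":-0.08},{"claw":1,"dx":-10,"dy":-21,"dz":-2,"twist":-0.11},{"claw":1,"dx":-12,"dy":-25,"dz":-2,"twist":-0.13},{"claw":1,"dx":-13,"dy":-29,"dz":-2,"twist":-0.16},{"claw":1,"dx":-14,"dy":-33,"dz":-2,"twist":-0.19}]'
```

```text
clock: 7.6
tool_pos: [0.5247, 0.0703, 0.1009]
eef_rot: [0.209, 0.978, 0.003, 0.001]
contact_force: [0.5, 5.0, 0.1]
opening: 0.998
finger_force: 2.2
```

```bash
python3 -m pendant '[{"claw":1,"dx":0,"dy":-3,"dz":0,"twist":-0.02},{"claw":1,"dx":0,"dy":-6,"dz":0,"twist":-0.05},{"claw":1,"dx":1,"dy":-9,"dz":0,"twist":-0.07},{"claw":1,"dx":2,"dy":-12,"dz":0,"twist":-0.10},{"claw":1,"dx":3,"dy":-15,"dz":0,"twist":-0.12},{"claw":1,"dx":4,"dy":-17,"dz":0,"twist":-0.14},{"claw":1,"dx":5,"dy":-20,"dz":0,"twist":-0.18},{"claw":1,"dx":6,"dy":-22,"dz":0,"twist":-0.20}]'
python3 - <<'E'
from h import *
s=r.get_state(); print(toM(s['tool_pos']),s['contact_force'],s['q'].round(2))
im,d=eyes.snapshot('top'); cv2.imwrite('pics/t2.png',cv2.resize(im[130:230,150:350],None,fx=3.5,fy=3.5))
E
```

```text
clock: 8.4
tool_pos: [0.5286, 0.0475, 0.1003]
eef_rot: [0.305, 0.952, 0.002, -0.001]
contact_force: [-3.3, 4.2, 0.4]
opening: 1.001
finger_force: 2.1
[-44.0418334   12.89923382] [-3.33929709  4.18642725  0.40682774] [ 0.23  0.87 -0.7   1.95  0.91  0.67 -0.1 ]
```

View pics/t2.png

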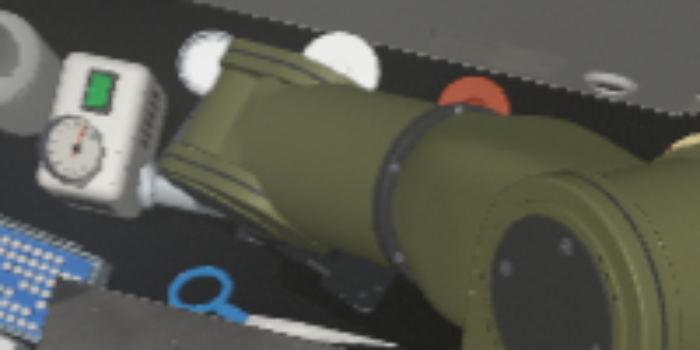

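```bash
python3 -m pendant '[{"claw":1,"dx":1,"dy":-1,"dz":0,"twist":-0.02},{"claw":1,"dx":2,"dy":-2,"dz":0,"twist":-0.03},{"claw":1,"dx":3,"dy":-3,"dz":0,"twist":-0.03},{"claw":1,"dx":4,"dy":-3,"dz":0,"twist":-0.03},{"claw":1,"dx":5,"dy":-3,"dz":0,"twist":-0.03}]'
```

```text
clock: 8.95
tool_pos: [0.5321, 0.0438, 0.1]
eef_rot: [0.318, 0.948, 0.0, -0.002]
contact_force: [-6.6, 3.1, 4.6]
opening: 1.0
finger_force: 4.1
```

```bash
python3 -m pendant '[{"claw":1,"dx":1,"dy":0,"dz":0,"twist":0},{"claw":1,"dx":2,"dy":0,"dz":0,"twist":0}]'; python3 -c "
from h import *;s=r.get_state();print(toM(s['tool_pos']),s['contact_force'],s['moment'])"
```

```text
clock: 9.15
tool_pos: [0.5324, 0.0438, 0.1]
eef_rot: [0.318, 0.948, -0.0, -0.003]
contact_force: [-11.9, 3.4, 8.2]
opening: 1.002
finger_force: 6.1
[-39.5091484   10.12524306] [-11.94772724   3.44033419   8.15470142] [1.03532385 1.97095679 0.60346253]
```

```bash
python3 -m pendant '[{"claw":1,"dx":-5,"dy":1,"dz":0,"twist":0},{"claw":1,"dx":-11,"dy":2,"dz":0,"twist":0},{"claw":1,"dx":-11,"dy":2,"dz":20,"twist":0},{"claw":1,"dx":-11,"dy":2,"dz":60,"twist":0},{"claw":1,"dx":-11,"dy":2,"dz":105,"twist":0},{"claw":1,"dx":-11,"dy":2,"dz":150,"twist":0},{"claw":1,"dx":-11,"dy":2,"dz":190,"twist":0},{"claw":1,"dx":-11,"dy":2,"dz":190,"twist":0}]'
cat > look.py <<'E'
from h import *
import sys
np.set_printoptions(precision=3,suppress=True)
s=r.get_state(); print(s['q'],toM(s['tool_pos']),s['contact_force'])
im,Q,P=levers('wrist'); cv2.imwrite(sys.argv[1],im)
m=toM(Q)
for nm,y0 in [('bare',105),('fun',0),('plug',-105)]:
    a=m-[0,y0]; rr=np.hypot(*a.T); k=(rr>12)&(rr<90)&(a[:,1]<25)&(a[:,0]<25)
    if k.sum()<20: continue
    b=a[k]; c=b.mean(0); v=cv2.fitLine(b.astype(np.float32),cv2.DIST_L2,0,.01,.01).ravel()
    if v[1]>0: v=-v
    print(nm,k.sum(),c,'line ang',np.arctan2(-v[0],-v[1]))
E
python3 look.py pics/w3.png
```

```text
clock: 9.95
tool_pos: [0.5284, 0.0451, 0.295]
eef_rot: [0.321, 0.947, 0.002, 0.005]
contact_force: [1.2, -0.4, 0.3]
opening: 0.999
finger_force: 0.0
[ 0.378  0.619 -0.927  1.766  0.573  1.039  0.159] [-43.659  10.488] [ 1.176 -0.434  0.288]
bare 623 [ -6.06  -50.228] line ang 0.013210015
fun 578 [ -6.323 -47.078] line ang 0.008385019
```

View pics/w3.png

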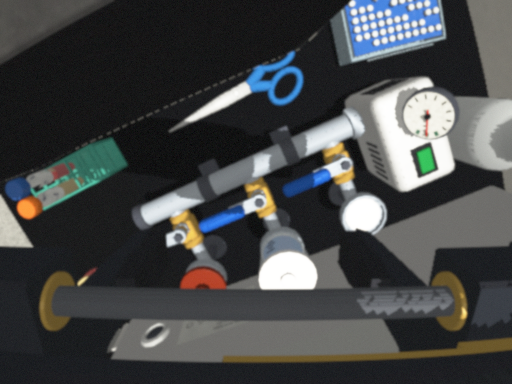

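The bare lever at (307,180) is now parallel to the funnel lever (230,215) and crosswise to its pipe, so it's shut. Next is the funnel lever.

```bash
python3 -m pendant '[{"claw":1,"dx":3,"dy":-30,"dz":0,"twist":-0.05},{"claw":1,"dx":7,"dy":-70,"dz":0,"twist":-0.10},{"claw":1,"dx":11,"dy":-105,"dz":0,"twist":-0.15},{"claw":1,"dx":13,"dy":-125,"dz":0,"twist":-0.18},{"claw":1,"dx":13,"dy":-125,"dz":-30,"twist":-0.18},{"claw":1,"dx":13,"dy":-125,"dz":-70,"twist":-0.18},{"claw":1,"dx":13,"dy":-125,"dz":-70,"twist":-0.18},{"claw":1,"dx":13,"dy":-125,"dz":-70,"twist":-0.18}]'
python3 look.py pics/w4.png
python3 - <<'E'
from h import *
s=r.get_state(); q=s['eef_rot']; ax=2*np.arctan2(q[1],q[0])-np.pi/2; phi=np.pi/2+yaw-ax
print('z',s['tool_pos'][2],'phi',phi,'A',toM(s['tool_pos'])+52.75*np.array([np.sin(phi),np.cos(phi)]),'d to go',(toW(center(np.array([26,-65]),.6))-s['tool_pos'][:2])*1000)
E
```

```text
clock: 10.8
tool_pos: [0.5382, -0.0801, 0.2196]
eef_rot: [0.403, 0.915, -0.0, -0.001]
contact_force: [0.2, 0.1, 0.3]
opening: 1.003
finger_force: 0.0
[ 0.538  0.718 -0.819  1.812  0.655  0.908  0.159] [  -5.822 -109.253] [0.221 0.062 0.288]
bare 1193 [ -1.222 -50.548] line ang 0.01388307
fun 1100 [ -1.51  -47.722] line ang 0.021819785
plug 953 [ -3.142 -44.528] line ang 0.04419811
z 0.22067497621155424 phi 0.6018238650438452 A [ 24.94956977 -65.32084973] d to go [1.16077334 0.00419295]
```

View pics/w4.png

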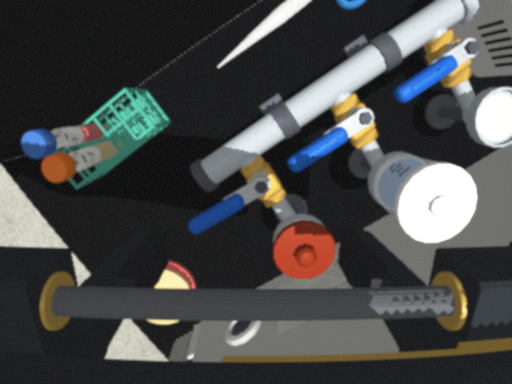

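```bash
python3 -m pendant '[{"claw":1,"dx":1,"dy":0,"dz":-25,"twist":0},{"claw":1,"dx":1,"dy":0,"dz":-50,"twist":0},{"claw":1,"dx":1,"dy":0,"dz":-70,"twist":0},{"claw":1,"dx":1,"dy":0,"dz":-90,"twist":0},{"claw":1,"dx":1,"dy":0,"dz":-105,"twist":0},{"claw":1,"dx":1,"dy":0,"dz":-115,"twist":0},{"claw":1,"dx":1,"dy":0,"dz":-122,"twist":0},{"claw":1,"dx":1,"dy":0,"dz":-122,"twist":0}]'
python3 - <<'E'
from h import *
s=r.get_state(); print(toM(s['tool_pos']),s['contact_force'])
N=24
for i in range(N+1):
    u=i/N; th=.0+1.6*u; phi=.6-.6*min(1,u*1.1); rad=64-18*u
    c=center(fing(th,rad,phi,-1),phi); d=(toW(c)-s['tool_pos'][:2])*1000
    print(i,round(th,2),d.round(1),round(.6-phi,2),c.round(0))
E
```

```text
clock: 11.65
tool_pos: [0.5397, -0.0807, 0.0976]
eef_rot: [0.403, 0.915, -0.0, -0.0]
contact_force: [0.1, 0.3, -0.4]
opening: 1.002
finger_force: 0.0
[  -4.2179854 -109.5180286] [ 0.12470247  0.27797855 -0.42047249]
0 0.0 [-5.6  3.3] 0.0 [ -10. -108.]
1 0.07 [-9.1  2.9] 0.03 [ -14. -109.]
2 0.13 [-12.5   2.9] 0.06 [ -17. -110.]
3 0.2 [-15.9   3.2] 0.08 [ -20. -110.]
4 0.27 [-19.2   3.9] 0.11 [ -24. -110.]
5 0.33 [-22.4   5. ] 0.14 [ -27. -110.]
6 0.4 [-25.4   6.4] 0.17 [ -30. -109.]
7 0.47 [-27.4   7.6] 0.19 [ -33. -108.]
8 0.53 [-28.8   8.6] 0.22 [ -34. -108.]
9 0.6 [-30.2   9.7] 0.25 [ -36. -107.]
10 0.67 [-31.4  11.1] 0.28 [ -37. -106.]
11 0.73 [-32.5  12.7] 0.3 [ -39. -104.]
12 0.8 [-33.5  14.5] 0.33 [ -40. -103.]
13 0.87 [-34.4  16.6] 0.36 [ -41. -101.]
14 0.93 [-35.   18.9] 0.39 [-43. -99.]
15 1.0 [-35.5  21.3] 0.41 [-44. -97.]
16 1.07 [-35.8  24. ] 0.44 [-45. -94.]
17 1.13 [-35.9  26.9] 0.47 [-45. -91.]
18 1.2 [-35.7  30. ] 0.49 [-46. -88.]
19 1.27 [-35.2  33.2] 0.52 [-46. -85.]
20 1.33 [-34.4  36.6] 0.55 [-46. -82.]
21 1.4 [-33.4  40.1] 0.58 [-46. -78.]
22 1.47 [-32.3  43.7] 0.6 [-46. -74.]
23 1.53 [-32.   47.4] 0.6 [-46. -71.]
24 1.6 [-31.6  50.6] 0.6 [-46. -67.]
```

```bash
python3 -m pendant '[{"claw":1,"dx":-4,"dy":2,"dz":0,"twist":0},{"claw":1,"dx":-9,"dy":3,"dz":0,"twist":0.03},{"claw":1,"dx":-13,"dy":3,"dz":0,"twist":0.06},{"claw":1,"dx":-16,"dy":3,"dz":0,"twist":0.08},{"claw":1,"dx":-19,"dy":4,"dz":0,"twist":0.11},{"claw":1,"dx":-22,"dy":5,"dz":0,"twist":0.14},{"claw":1,"dx":-25,"dy":6,"dz":0,"twist":0.17},{"claw":1,"dx":-27,"dy":8,"dz":0,"twist":0.19}]'
```

```text
clock: 12.45
tool_pos: [0.5127, -0.0732, 0.0979]
eef_rot: [0.314, 0.949, -0.0, 0.0]
contact_force: [2.7, -2.8, 3.1]
opening: 0.998
finger_force: 1.9
```

```bash
python3 -m pendant '[{"claw":1,"dx":-2,"dy":1,"dz":0,"twist":0.03},{"claw":1,"dx":-4,"dy":3,"dz":0,"twist":0.08},{"claw":1,"dx":-6,"dy":5,"dz":0,"twist":0.12},{"claw":1,"dx":-7,"dy":8,"dz":0,"twist":0.16},{"claw":1,"dx":-8,"dy":11,"dz":0,"twist":0.20},{"claw":1,"dx":-9,"dy":14,"dz":0,"twist":0.23},{"claw":1,"dx":-9,"dy":16,"dz":0,"twist":0.25},{"claw":1,"dx":-9,"dy":19,"dz":0,"twist":0.28}]'
```

```text
clock: 13.25
tool_pos: [0.5034, -0.0542, 0.0976]
eef_rot: [0.179, 0.984, -0.001, -0.0]
contact_force: [4.6, -2.4, -0.1]
opening: 0.997
finger_force: 1.7
```

```bash
python3 -m pendant '[{"claw":1,"dx":0,"dy":3,"dz":0,"twist":0.02},{"claw":1,"dx":1,"dy":6,"dz":0,"twist":0.05},{"claw":1,"dx":2,"dy":10,"dz":0,"twist":0.08},{"claw":1,"dx":3,"dy":13,"dz":0,"twist":0.11},{"claw":1,"dx":4,"dy":16,"dz":0,"twist":0.13},{"claw":1,"dx":4,"dy":18,"dz":0,"twist":0.13},{"claw":1,"dx":4,"dy":20,"dz":0,"twist":0.13}]'
```

```text
clock: 13.95
tool_pos: [0.5069, -0.0339, 0.0975]
eef_rot: [0.115, 0.993, -0.0, -0.001]
contact_force: [-0.1, -3.7, 0.4]
opening: 1.002
finger_force: 1.8
```

```bash
python3 -m pendant '[{"claw":1,"dx":0,"dy":1,"dz":0,"twist":0},{"claw":1,"dx":0.5,"dy":2,"dz":0,"twist":0}]'; python3 -c "
from h import *;s=r.get_state();print(toM(s['tool_pos']),s['contact_force'])"
```

```text
clock: 14.15
tool_pos: [0.507, -0.032, 0.0975]
eef_rot: [0.115, 0.993, -0.0, -0.001]
contact_force: [-1.9, -4.4, 1.2]
opening: 1.0
finger_force: 1.9
[-47.08207715 -69.41212138] [-1.88093457 -4.35487448  1.24222315]
```

```bash
python3 -m pendant '[{"claw":1,"dx":0,"dy":1,"dz":0,"twist":0},{"claw":1,"dx":0.5,"dy":2,"dz":0,"twist":0}]'
```

```text
clock: 14.35
tool_pos: [0.5074, -0.03, 0.0974]
eef_rot: [0.115, 0.993, -0.0, -0.001]
contact_force: [-3.5, -3.7, 0.6]
opening: 1.0
finger_force: 2.0
```

```bash
python3 -m pendant '[{"claw":1,"dx":0,"dy":1,"dz":0,"twist":0},{"claw":1,"dx":0.5,"dy":1.5,"dz":0,"twist":0}]'; python3 -c "
from h import *;s=r.get_state();print(toM(s['tool_pos']),s['contact_force'])"
```

```text
clock: 14.55
tool_pos: [0.5079, -0.0283, 0.0974]
eef_rot: [0.115, 0.993, -0.0, -0.001]
contact_force: [-4.4, -3.2, 1.0]
opening: 0.998
finger_force: 2.2
[-47.0512129  -65.66276375] [-4.43251037 -3.19794073  0.99433001]
```

```bash
python3 look.py pics/w5.png
```

```text
[ 0.418  0.886 -0.776  2.009  1.01   0.695  0.316] [-47.051 -65.663] [-4.433 -3.198  0.994]
fun 1498 [-65.981  -4.192] line ang 1.3369684
plug 499 [ -4.642 -24.411] line ang -0.49803966
```

View pics/w5.png

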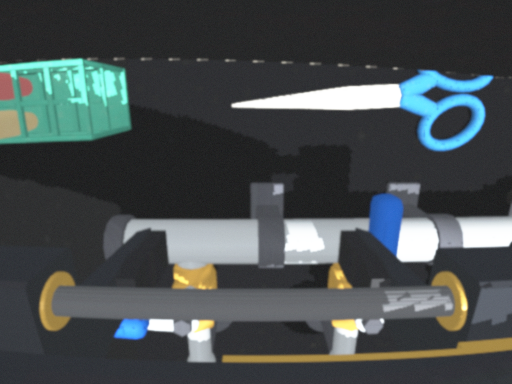

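The blue lever tip (387,222) is nearly in line with its pipe, a few mm short. I'll push on in 1 mm steps.

```bash
python3 -m pendant '[{"claw":1,"dx":0,"dy":1,"dz":0,"twist":0},{"claw":1,"dx":0,"dy":2,"dz":0,"twist":0}]'
```

```text
clock: 14.8
tool_pos: [0.5079, -0.0274, 0.0975]
eef_rot: [0.115, 0.993, -0.001, -0.001]
contact_force: [-4.1, -7.6, 3.6]
opening: 0.995
finger_force: 4.1
```

```bash
python3 -m pendant '[{"claw":1,"dx":0,"dy":1,"dz":0,"twist":0},{"claw":1,"dx":0,"dy":2,"dz":0,"twist":0}]'; python3 -c "
from h import *;s=r.get_state();print(toM(s['tool_pos']),s['contact_force'])"
```

```text
clock: 15.0
tool_pos: [0.5078, -0.0273, 0.0976]
eef_rot: [0.116, 0.993, -0.003, -0.001]
contact_force: [-4.5, -10.9, 7.5]
opening: 1.002
finger_force: 6.1
[-47.39142178 -64.67717824] [ -4.52617313 -10.90436034   7.46503583]
```

It's at the stop: the force climbs with no motion. I'll back off, rise and check.

```bash
python3 -m pendant '[{"claw":1,"dx":-1,"dy":-6,"dz":0,"twist":0},{"claw":1,"dx":-3,"dy":-14,"dz":0,"twist":0},{"claw":1,"dx":-3,"dy":-14,"dz":25,"twist":0},{"claw":1,"dx":-3,"dy":-14,"dz":65,"twist":0},{"claw":1,"dx":-3,"dy":-14,"dz":110,"twist":0},{"claw":1,"dx":-3,"dy":-14,"dz":160,"twist":0},{"claw":1,"dx":-3,"dy":-14,"dz":200,"twist":0},{"claw":1,"dx":-3,"dy":-14,"dz":200,"twist":0}]'; python3 look.py pics/w6.png
python3 - <<'E'
from h import *
for q,z in [('filter_funnel',0),('stopper',0)]:
    for x in nets.place_of('wrist',q)[:1]: print(q,x['confidence'],toM(onplane('wrist',np.array(x['position'])*[512,384],.0935)))
E
```

```text
clock: 15.8
tool_pos: [0.51, -0.0359, 0.3033]
eef_rot: [0.115, 0.993, 0.002, 0.006]
contact_force: [0.6, 0.5, -0.2]
opening: 0.998
finger_force: 0.0
[ 0.604  0.618 -1.041  1.805  0.61   1.065  0.678] [-43.363 -72.592] [ 0.639  0.465 -0.217]
bare 537 [ -6.575 -53.918] line ang 0.014492944
fun 600 [-53.293  -4.04 ] line ang 1.5007068
plug 576 [ -8.291 -47.465] line ang 0.048662852
filter_funnel 0.57 [58.48578858 -5.87960057]
stopper 0.74 [  53.65854249 -106.29488745]
```

View pics/w6.png

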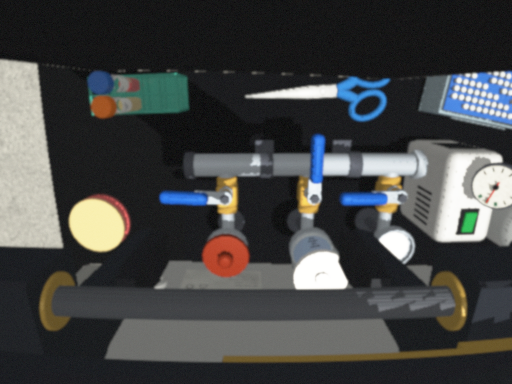

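```bash
python3 -m pendant '[{"claw":1,"dx":0,"dy":30,"dz":0,"twist":0},{"claw":1,"dx":10,"dy":60,"dz":0,"twist":0},{"claw":1,"dx":10,"dy":60,"dz":0,"twist":0},{"claw":1,"dx":10,"dy":60,"dz":0,"twist":0},{"claw":1,"dx":10,"dy":60,"dz":0,"twist":0}]'; python3 look.py pics/w7.png; python3 look.py pics/w7.png
python3 - <<'E'
from h import *
im,Q,P=levers('side')
m=toM(Q)
for y0 in (105,0,-105):
    a=m-[0,y0]; rr=np.hypot(*a.T); k=(rr>12)&(rr<90)&(a[:,1]<25)&(a[:,0]<25)
    if k.sum()<20: continue
    b=a[k]; v=cv2.fitLine(b.astype(np.float32),cv2.DIST_L2,0,.01,.01).ravel(); print('side',y0,k.sum(),b.mean(0),np.arctan2(v[0],v[1]))
E
```

```text
clock: 16.45
tool_pos: [0.5156, 0.0205, 0.2965]
eef_rot: [0.116, 0.993, -0.001, -0.001]
contact_force: [0.3, 0.0, -0.5]
opening: 0.996
finger_force: 0.0
[ 0.472  0.633 -1.017  1.79   0.609  1.074  0.572] [-50.594 -16.377] [ 0.326  0.019 -0.464]
bare 586 [ -3.094 -50.001] line ang 0.024695594
fun 584 [-50.835  -0.751] line ang 1.5587692
plug 583 [ -4.937 -45.072] line ang 0.05133279
[ 0.472  0.633 -1.017  1.789  0.609  1.074  0.572] [-50.468 -16.516] [ 0.144  0.361 -1.13 ]
bare 591 [ -2.907 -49.673] line ang 0.019578772
fun 571 [-50.89   -0.486] line ang 1.5568235
plug 582 [ -4.93  -44.767] line ang 0.04434939
side 105 109 [ -1.12172669 -56.38267823] 3.1379948
side 0 166 [-45.8663108   -5.11193985] 1.315991
side -105 156 [ -3.08252531 -53.2969102 ] 0.0477484
```

```bash
python3 -c "
from h import *;print(r.finish_job())"
```

```text
the job is handed in; nothing more can be done
None
```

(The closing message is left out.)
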